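# Put the silver laser's tips and handpiece back in their tray

## Robot

A 6-joint arm with a two-finger parallel gripper is mounted at the origin on the work surface. World frame = base frame: x ahead of the robot, y to its left, z up, the work surface at z = 0. Lengths are in m, angles in rad, forces in N, time in s.
With the tool pointing down it reaches from about 0.275 to 0.725 m from the base axis. Payload 15.9 kg.
Tool frame: the origin (TCP) lies on the front face of the gripper's body, between the roots of the fingers; the fingertips stand 73 mm ahead of it and the grasp point (between the pads) lies manip.tcp_to_grasp ahead of it (manip.tcp_to_grasp is the distance from the TCP to the grasp point, in m); z points along the fingers, y is the direction in which the jaws open and shut (so a half turn about z gives the same grasp; the last joint's range is limited). The gripper opens to 85 mm and grips with 20 to 120 N. Pads are 22 mm wide; open, the fingers measure 114 mm over their backs; the gripper's body (76 mm by 85 mm) begins 54 mm behind the grasp point. The pads swing forward as they close: fully open they stand 13 mm farther back than shut.
Start: joints at [-1.263, 0.213, -0.034, 1.323, 0, 1.571], TCP at [0.151, -0.476, 0.304] pointing down, gripper open.
Joint ranges: [-2.98, 2.98], [-0.74, 1.72], [-1.14, 1.35], [-2.1, 2.04], [-1.57, 1.44], [-3.14, 3.14]. Speed limits (rad/s): [1.89, 1.89, 2.39, 2.57, 3.14, 3.14].

## Interface

Orientations are given as a unit quaternion [w, x, y, z].
In Python, from cell import manip gives the robot as it stands. The module is installed in compiled form; this text tells all that it offers.
- The arm moves only by the tool step_arm, never from a script. Its arguments are lists of equal length, an entry for each row: "delta_rot": the turn, a rotation vector about the world's x, y, z in units of 5 degrees (1.0 is 5 degrees), a list of three; "xyz": the shift along the world's x, y, z in units of 0.02 m (1.0 is 0.02 m), a list of three; "fingers": the opening, from 0 (shut) to 1 (fully open). In form: {"delta_rot": [[wx, wy, wz], ...], "xyz": [[x, y, z], ...], "fingers": [fingers, ...]}. A call has 1 to 20 rows; each row shifts and turns the commanded pose from where the row before left it; what a row does not reach is not made up. A row lasts 1/8 s, in which the tool goes at most 62.5 mm and 10.7 degrees, less where a joint would pass 70% of its speed; a pose out of reach is approached as far as the arm can. A call with a number of a shift or a turn outside -1 to 1 is refused whole. A call with a gripper value outside its range is refused whole. The fingers move at their own pace and stop on an object; "force" is the grip in N (left out, the last holds). Time passes only in rows, so rows that do not move let the fingers close. It gives the time, the measured TCP pose, the force and the opening at its end, in the units of the state.
- manip.get_state(): the state, without advancing time (a new reading comes with each control period).
- manip.grab_frame(name): name is "scene" or "top"; returns (picture, depth): 480x640x3 uint8, red, green, blue; 480x640 float32, m along the optical axis (not along the pixel's ray), 0 where there is no reading.
- manip.camera_info(name): a dict with "fovy" (degrees; the focal length in pixels is half the picture's height over the tangent of half this angle, whatever the lens; pixels are square), "cx", "cy" (the principal point, pixels), "R" (3x3) and "t" (3): a world point X has camera coordinates R X + t. Camera axes: x right, y down, z forward; pixel columns grow to the right and rows downward; lengths in m; the calibration is good to about 2 mm. A picture is of the moment at which its call begins. camera_info takes no time and is no camera call.
- manip.sign_off(): hands the job in, once; it reports no verdict.
The state is a dict: "time": time; "q": joint angles; "joint_vel": joint speeds; "tau": joint torques, N m; "position": TCP position; "tcp_rot": TCP orientation; "ft_force": force on the tool from outside, world axes, zero at the start; "moment": the same for the moment, N m; "grip_width": opening from 0.0 (shut) to 1.0 (fully open).
Only numpy, scipy, OpenCV 4.12 (cv2) and the standard library are available. Lean on these libraries where they do the work, as an engineer would, in place of code of your own. Each camera call takes 0.05 s, during which the arm holds its last target.

## Task

The treatment is over: put the silver laser's parts back in the steel tray. Stand each silver tip upright, nozzle up, in the cup of its own colour and lay the silver handpiece centred across the tray's two orange saddles; set them all down gently, since they hold lenses. The black tips belong to the other laser: leave them standing where they are.

Things in the scene. Friction and masses are not known exactly. Their poses are not given: they have to be found in the camera images.
- tip_red: Silver laser tip with a red band: 90 mm tall, standing on its wide end, nozzle up. Bottom to top: flange 38 mm across, 10 mm high; straight barrel 34 mm across, from 10 to 54 mm (grip here), coloured from 48 mm; coloured cone to 74 mm; then a narrow nozzle, 14 mm across at its end. About 90 g. Origin: centre of the underside, z up the axis.
- tip_green: Silver laser tip with a green band: 90 mm tall, standing on its wide end, nozzle up. Bottom to top: flange 38 mm across, 10 mm high; straight barrel 34 mm across, from 10 to 54 mm (grip here), coloured from 48 mm; coloured cone to 74 mm; then a narrow nozzle, 14 mm across at its end. About 90 g. Origin: centre of the underside, z up the axis.
- tip_blue: Silver laser tip with a blue band: 90 mm tall, standing on its wide end, nozzle up. Bottom to top: flange 38 mm across, 10 mm high; straight barrel 34 mm across, from 10 to 54 mm (grip here), coloured from 48 mm; coloured cone to 74 mm; then a narrow nozzle, 14 mm across at its end. About 90 g. Origin: centre of the underside, z up the axis.
- black_red: Look-alike tip of the other laser: same shape and size as the silver tips, but black, with a red band; loose, standing upright. Origin: centre of the underside.
- black_blue: Look-alike tip of the other laser: same shape and size as the silver tips, but black, with a blue band; loose, standing upright. Origin: centre of the underside. (Beyond the tray, at x over 0.75 m, stand a blue bottle 140 mm tall, goggles and a cream jar: not part of the work.)
- handpiece: Silver laser handpiece lying on the counter: eight-sided barrel 30 mm across flats and 145 mm long, then a short cone; 170 mm long in all, about 220 g, three copper rings. Origin: on its axis, in the middle of its length (15 mm above the counter as it lies); x runs along the axis to the nozzle. Lies on one flat, with two upright flats to grip; balance point about 7 mm towards the blunt end.
- cup_red: Red cup: open round silicone cup, fixed in the back row of the tray, 68 mm outside diameter at the rim, 58 mm inside (54 at the floor), 20 mm high with a 4 mm floor. Origin: centre of its underside, z up; the three cups stand on the tray floor (3 mm above the counter) in a straight row, 90 mm apart, in any order.
- cup_green: Green cup: open round silicone cup, fixed in the back row of the tray, 68 mm outside diameter at the rim, 58 mm inside (54 at the floor), 20 mm high with a 4 mm floor. Origin: centre of its underside, z up; the three cups stand on the tray floor (3 mm above the counter) in a straight row, 90 mm apart, in any order.
- cup_blue: Blue cup: open round silicone cup, fixed in the back row of the tray, 68 mm outside diameter at the rim, 58 mm inside (54 at the floor), 20 mm high with a 4 mm floor. Origin: centre of its underside, z up; the three cups stand on the tray floor (3 mm above the counter) in a straight row, 90 mm apart, in any order.
- tray: Fixed steel tray, 170 (x) by 300 mm (y), floor 3, rim 14 mm high. Origin: centre of underside; x away from robot, y left. Cups at x +32, y -90, 0, +90 mm. Handpiece rest: two orange U saddles at x -48, y -38 and +38 mm, 12 mm long, 50 mm wide inside, seat 17 and cheeks 27 mm above the counter; the handpiece lies along y, middle at x -48, y 0, either way round, its axis 32 mm above the counter.

How it is judged:
At the end, for the whole second after the job is handed in: Each silver tip upright (0.15 rad) on the floor of its own colour's cup (within 14 mm); handpiece level in both saddles (14 mm across, 17 mm along, 0.25 rad); black tips upright within 20 mm of their start; all released and at rest (horizontal distance between tip_red and cup_red below 0.014 m and z of tip_red in the frame of cup_red below 0.009 m and angle between each of tip_red, tip_green, tip_blue, black_red, black_blue's own z axis and vertical below 0.15 rad and linear speed of each of tip_red, tip_green, tip_blue, handpiece, black_red, black_blue below 0.02 m/s and horizontal distance between tip_green and cup_green below 0.014 m and z of tip_green in the frame of cup_green below 0.009 m and horizontal distance between tip_blue and cup_blue below 0.014 m and z of tip_blue in the frame of cup_blue below 0.009 m and x of handpiece in the frame of tray between -0.062 and -0.034 m and y of handpiece in the frame of tray between -0.017 and 0.017 m and z of handpiece in the frame of tray below 0.037 m and angle between the x axis of handpiece and the y axis of tray, either way round below 0.25 rad and angle between handpiece's own x axis and vertical between 1.5 and 1.64 rad and distance of each of black_red, black_blue from where it was at the start of the episode below 0.02 m); the robot touches nothing.
It fails at once if a silver tip or the handpiece is dropped (falls freely at more than 0.8 m/s, i.e. more than about 30 mm) ((linear speed of tip_red above 0.8 m/s and contact force between the fingers and tip_red below 0.1 N) or (linear speed of tip_green above 0.8 m/s and contact force between the fingers and tip_green below 0.1 N) or (linear speed of tip_blue above 0.8 m/s and contact force between the fingers and tip_blue below 0.1 N) or (linear speed of handpiece above 0.8 m/s and contact force between the fingers and handpiece below 0.1 N)).
It fails at once if a black tip is carried or knocked away (more than 40 mm from its place) (distance of any of black_red, black_blue from where it was at the start of the episode above 0.04 m).
It also fails if it takes over 106 s, if anything falls off the work surface, if the arm or the gripper's body presses on something with over 40 N, if the wrist force passes 120 N, or if a joint passes its speed limit or range.

## Working session

There is one attempt and no reset: what is moved stays moved. The work goes in short steps, Python scripts to look and compute and a tool call to move; the robot and the scene stay as the last step left them, time stands still between calls to the robot, and variables do not carry over. Pictures are saved under pics/ and viewed, and the job is handed in when it is done.

Besides the shell and the picture viewer there is one more tool, called after "Request:" as name(argument=value, ...), one argument or row to a line, values as JSON. step_arm: Moves the arm, as the interface text tells. Shifts and turns lie within -1 to 1; 1 stands for 0.02 m of shift or 5 degrees of turn. Its arguments: {"type":"object","properties":{"delta_rot":{"type":"array"},"xyz":{"type":"array"},"fingers":{"type":"array"},"force":{"type":"number"}},"required":["delta_rot","xyz","fingers"]}

```bash
mkdir -p pics
cat > h.py <<'E'
import numpy as np,cv2
from cell import manip
def K(n):
    c=manip.camera_info(n); f=240/np.tan(np.radians(c['fovy'])/2); return c,f
def ray(n,u,v,z):
    c,f=K(n);R=np.array(c['R']);t=np.array(c['t'])
    d=R.T@np.array([(u-c['cx'])/f,(v-c['cy'])/f,1]);o=-R.T@t
    return o+d*(z-o[2])/d[2]
def cloud(n,dep):
    c,f=K(n);R=np.array(c['R']);t=np.array(c['t'])
    v,u=np.mgrid[:480,:640]
    P=np.stack([(u-c['cx'])/f*dep,(v-c['cy'])/f*dep,dep],-1)
    return (P-t)@R
E
python3 - <<'E'
from h import *
print(manip.get_state(),manip.tcp_to_grasp)
for n in("scene","top"):
    p,d=manip.grab_frame(n);cv2.imwrite(f"pics/{n}0.png",p[...,::-1]);np.save(f"{n}0_d.npy",d);np.save(f"{n}0_p.npy",p);print(n,manip.camera_info(n))
E
```

```text
{'time': 0.0, 'q': array([-1.26302970e+00,  2.13355648e-01, -3.50233279e-02,  1.32353758e+00,
        2.72776565e-05,  1.57078845e+00]), 'joint_vel': array([-0.00115674, -0.00028852,  0.0005557 , -0.00031685, -0.00016531,
        0.00027419]), 'tau': array([-2.38322194e-03, -6.86160278e+01,  4.87124598e+01,  1.69386651e-02,
       -2.19178078e-04, -4.64696245e-05]), 'position': array([ 0.15139308, -0.47625659,  0.30343058]), 'tcp_rot': array([-5.55588870e-04,  9.88182552e-01,  1.53280563e-01, -7.23730087e-05]), 'ft_force': array([-0.2368953 , -0.06267575,  0.16317696]), 'moment': array([-0.00499624, -0.00171738,  0.00178322]), 'grip_width': 1.0009825073434424} 0.0539
scene {'fovy': 51.159896326779844, 'cx': 317.92450784431355, 'cy': 242.69667040137656, 'R': array([[-0.85601804,  0.51672741,  0.01503002],
       [ 0.32463979,  0.55997469, -0.76225806],
       [-0.40229607, -0.64762731, -0.64709871]]), 't': array([ 0.46412781, -0.14142786,  1.33599271])}
top {'fovy': 56.54478408522511, 'cx': 321.73136223896086, 'cy': 237.59067182412872, 'R': array([[ 0.01646892, -0.9998637 , -0.00116194],
       [-0.99425119, -0.01625349, -0.10583196],
       [ 0.10579865,  0.0028982 , -0.99438335]]), 't': array([-0.01315951,  0.5563737 ,  0.86647996])}
```

View pics/scene0.png

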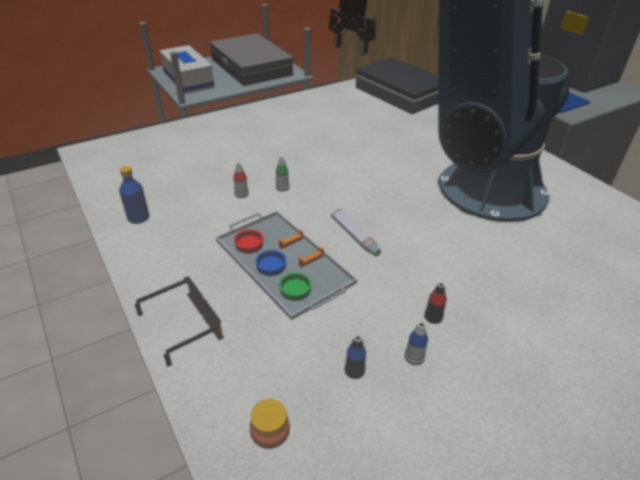

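View pics/top0.png

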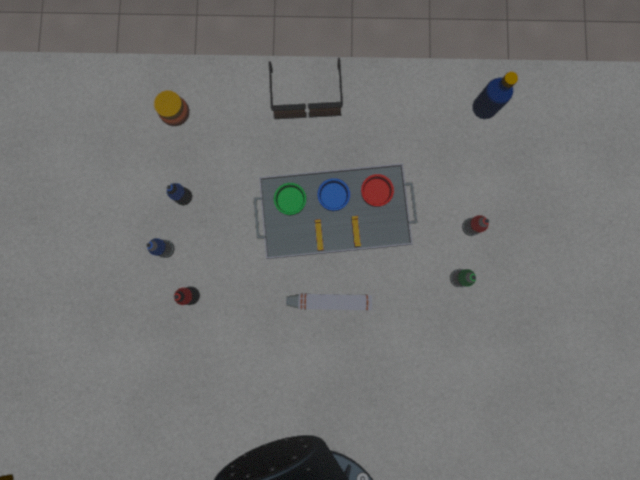

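The top view shows the silver tips at red (480,224), green (466,278) and blue (157,246). The black tips are at (177,193) and (187,296). The handpiece is at about (330,302) with its nozzle to the left, and the cups run green, blue, red from left to right.

Run:
```python
from h import *
p=np.load("top0_p.npy")
def crop(p,x0,y0,x1,y1,s): return cv2.resize(p[y0:y1,x0:x1,::-1],None,fx=s,fy=s,interpolation=cv2.INTER_CUBIC)
a=crop(p,140,170,210,315,4); b=crop(p,430,200,500,295,4); 
im=np.zeros((580,600,3),np.uint8); im[:580,:280]=a; im[:380,300:580]=b; cv2.imwrite("pics/c1.png",im)
cv2.imwrite("pics/c2.png",crop(p,245,155,425,320,4)[:600])
c=cloud("top",np.load("top0_d.npy")); s=cloud("scene",np.load("scene0_d.npy"))
for nm,z0,z1 in(("table",-.02,.01),):
    for cl in(c,s):
        m=(abs(cl[...,0]-.3)<.1)&(abs(cl[...,1])<.3)&(abs(cl[...,2])<.02)
        print(np.median(cl[m][:,2]),cl[m][:,2].std())
for n,(u,v) in dict(red=(480,224),green=(466,278),blue=(157,246),bb=(177,193),br=(187,296)).items():
    g=ray("top",u,v,.07)
    out=[]
    for cl in(c,s):
        m=(np.hypot(cl[...,0]-g[0],cl[...,1]-g[1])<.045)
        q=cl[m]
        for lo,hi in((.015,.05),(.05,.07),(.075,.1)):
            k=q[(q[:,2]>lo)&(q[:,2]<hi)]
            out.append((len(k),k.mean(0).round(4) if len(k) else None, np.ptp(k[:,:2],axis=0).round(3) if len(k) else 0))
    print(n,g,*out,sep="\n ")
```

```text
0.0002008182513621518 0.0016223038469116253
0.0009084976126774555 0.0014410270201743681
red
 [ 0.58344581 -0.30787665  0.07      ]
 (108, array([ 0.5823, -0.2999,  0.032 ]), array([0.033, 0.023]))
 (163, array([ 0.5851, -0.3061,  0.0601]), array([0.032, 0.033]))
 (62, array([ 0.5865, -0.3083,  0.0846]), array([0.018, 0.014]))
 (160, array([ 0.5913, -0.3018,  0.0327]), array([0.035, 0.031]))
 (101, array([ 0.5908, -0.3033,  0.0601]), array([0.032, 0.029]))
 (49, array([ 0.5889, -0.3093,  0.0831]), array([0.019, 0.02 ]))
green
 [ 0.47957783 -0.27914861  0.07      ]
 (100, array([ 0.4799, -0.2727,  0.0314]), array([0.034, 0.018]))
 (157, array([ 0.4813, -0.2802,  0.0597]), array([0.033, 0.034]))
 (68, array([ 0.4811, -0.2818,  0.0848]), array([0.019, 0.014]))
 (153, array([ 0.4868, -0.276 ,  0.0318]), array([0.035, 0.028]))
 (99, array([ 0.4862, -0.2778,  0.0598]), array([0.032, 0.025]))
 (48, array([ 0.4836, -0.282 ,  0.0835]), array([0.019, 0.015]))
blue
 [0.53087389 0.31077743 0.07      ]
 (111, array([0.5291, 0.3068, 0.0322]), array([0.034, 0.022]))
 (155, array([0.53  , 0.3139, 0.0
[... 409 characters left out ...]
3, 0.0598]), array([0.032, 0.035]))
 (71, array([0.6398, 0.2841, 0.0842]), array([0.018, 0.017]))
 (255, array([0.649 , 0.2967, 0.0321]), array([0.03 , 0.032]))
 (204, array([0.6471, 0.2942, 0.0602]), array([0.034, 0.033]))
 (105, array([0.6436, 0.2903, 0.0841]), array([0.018, 0.016]))
br
 [0.43698491 0.2487608  0.07      ]
 (93, array([0.4381, 0.2498, 0.0327]), array([0.034, 0.017]))
 (154, array([0.4372, 0.258 , 0.0597]), array([0.033, 0.032]))
 (68, array([0.4367, 0.259 , 0.085 ]), array([0.019, 0.014]))
 (239, array([0.4455, 0.2697, 0.0323]), array([0.03 , 0.032]))
 (172, array([0.4434, 0.2679, 0.0599]), array([0.032, 0.033]))
 (87, array([0.4394, 0.2644, 0.0838]), array([0.016, 0.019]))
```

View pics/c1.png

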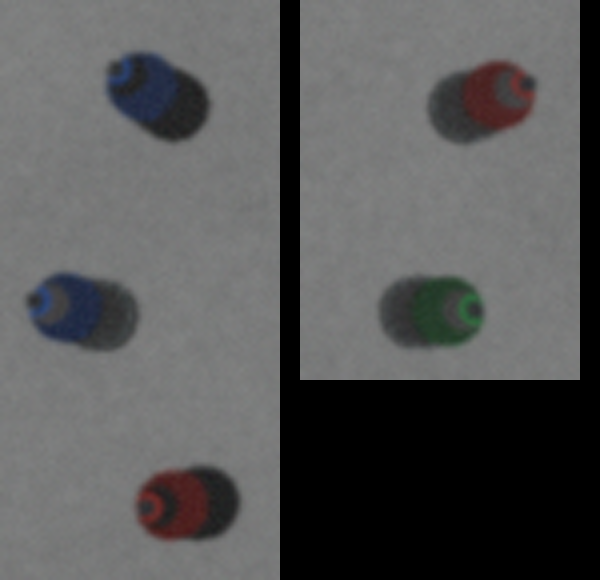

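View pics/c2.png

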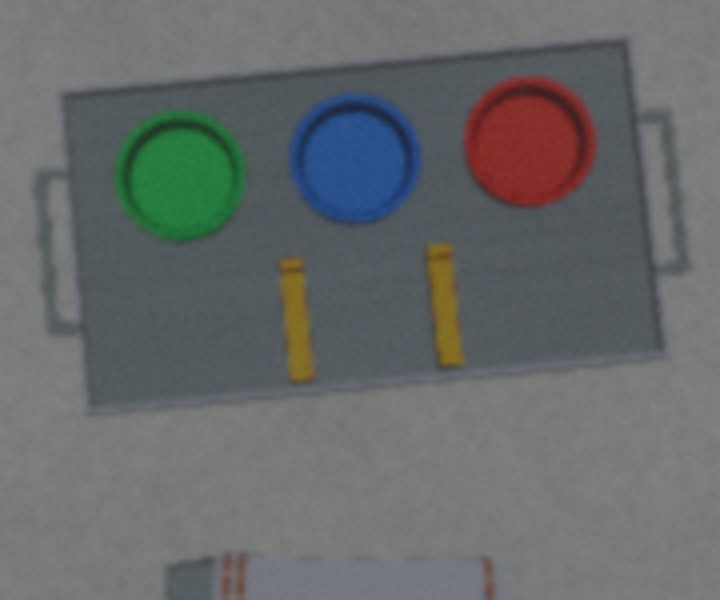

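```bash
cat > m.py <<'E'
from h import *
from scipy.optimize import least_squares
def circ(q,r,g):
    return least_squares(lambda c:np.hypot(q[:,0]-c[0],q[:,1]-c[1])-r,g,loss='soft_l1',f_scale=.002).x
def cyl(cl,g):
    m=(np.hypot(cl[...,0]-g[0],cl[...,1]-g[1])<.04)&(cl[...,2]>.012)&(cl[...,2]<.052)
    q=cl[m]; return circ(q,.017,g)
def hand(cl,lo,hi,box):
    m=(cl[...,2]>lo)&(cl[...,2]<hi)&(cl[...,0]>box[0])&(cl[...,0]<box[1])&(abs(cl[...,1]-box[2])<box[3])
    return cl[m]
E
python3 - <<'E'
from m import *
p=np.load("top0_p.npy");sp=np.load("scene0_p.npy")
c=cloud("top",np.load("top0_d.npy")); s=cloud("scene",np.load("scene0_d.npy"))
for n,(g) in dict(red=(.589,-.309),green=(.483,-.282),blue=(.533,.319),bb=(.642,.288),br=(.439,.264)).items():
    print(n,cyl(c,g),cyl(s,g))
noz=dict(red=(430+(527-300)/4,200+84/4),green=(430+(469-300)/4,200+310/4),blue=(140+36/4,170+301/4),bb=(140+117/4,170+70/4),br=(140+149/4,170+506/4))
for n,(u,v) in noz.items(): print(n,'noz',ray("top",u,v,.09))
hsv=cv2.cvtColor(p,cv2.COLOR_RGB2HSV); hs=cv2.cvtColor(sp,cv2.COLOR_RGB2HSV)
H={'green':(45,80),'blue':(100,125),'red':None}
def msk(h,n,vmin=60,smin=110):
    a=(h[...,1]>smin)&(h[...,2]>vmin)
    return a&(((h[...,0]<8)|(h[...,0]>172)) if n=='red' else (h[...,0]>H[n][0])&(h[...,0]<H[n][1]))
C={}
for view,h,box,guess in(("top",hsv,(265,165,410,225),0),("scene",hs,(215,220,330,305),0)):
  for n in H:
    m=msk(h,n).astype(np.uint8); M=np.zeros_like(m);x0,y0,x1,y1=box;M[y0:y1,x0:x1]=m[y0:y1,x0:x1]
    k=max(cv2.findContours(M,0,1)[0],key=cv2.contourArea)
    e=cv2.fitEllipse(k)
    # rim outline: rays to z=.023, fit circle r=.034
    q=np.array([ray(view,u,v,.023) for u,v in k[:,0]]); cc=circ(q,.034,q.mean(0)[:2])
    print(view,n,e[0],e[1],ray(view,*e[0],.021)[:2],'circ',cc); C[view,n]=cc
for w in("top","scene"):
    d=C[w,'green']-C[w,'red'];print(w,np.linalg.norm(d),'yaw',np.degrees(np.arctan2(-d[0],d[1])))
for w,cl in(("top",c),("scene",s)):
    q=hand(cl,.02,.036,(.36,.48,.0,.15))
    r=cv2.minAreaRect((q[:,:2]*1000).astype(np.float32)); print(w,'hand',len(q),r,np.median(q[q[:,2]>.026],0), q[:,1].min(),q[:,1].max())
# orange
m=((hsv[...,0]>10)&(hsv[...,0]<30)&(hsv[...,1]>120)&(hsv[...,2]>70)).astype(np.uint8)
for k in cv2.findContours(m,0,1)[0]:
    if cv2.contourArea(k)>60: r=cv2.minAreaRect(k);print('or',r,ray("top",*r[0],.02))
E
```

```text
red [ 0.58751432 -0.3119767 ] [ 0.58685942 -0.31397806]
green [ 0.4815454  -0.28543225] [ 0.48073115 -0.28745549]
blue [0.5315534  0.31957822] [0.53018448 0.31815175]
bb [0.64194417 0.28792967] [0.64055149 0.28657813]
br [0.43668963 0.26285398] [0.43557298 0.26140909]
red noz [ 0.58647745 -0.31358281  0.09      ]
green noz [ 0.48027167 -0.28433284  0.09      ]
blue noz [0.53040857 0.31834785 0.09      ]
bb noz [0.64079926 0.28627345 0.09      ]
br noz [0.43635449 0.26071617 0.09      ]
top green (289.53509521484375, 198.42359924316406) (31.33791732788086, 31.573514938354492) [0.636935   0.06319901] circ [0.63666041 0.06307101]
top blue (333.28546142578125, 194.07327270507812) (31.67789077758789, 32.02549743652344) [ 0.64743357 -0.02619067] circ [ 0.64715913 -0.02611133]
top red (377.0307312011719, 189.79104614257812) (31.15815544128418, 31.90873146057129) [ 0.65780954 -0.11573728] circ [ 0.65746773 -0.11547916]
scene green (294.9209289550781, 284.1813049316406) (21.97522735595703, 30.49257469177246) [0.63606557 0.06387241] circ [0.63635982 0.06486896]
scene blue (270.5464782714844, 2
[... 579 characters left out ...]
697265625, -19.70116424560547), (33.80540084838867, 170.16143798828125), 0.169264554977417) [ 0.43147109 -0.01806831  0.02960265] -0.10477514901146182 0.06540006172593112
or ((318.6803283691406, 234.48361206054688), (29.514650344848633, 5.070001602172852), 84.80557250976562) [0.56377063 0.0022984  0.02      ]
or ((355.63494873046875, 230.5926971435547), (29.580698013305664, 5.8238115310668945), 83.8844985961914) [ 0.5729555  -0.07266649  0.02      ]
or ((167.25001525878906, 103.75), (26.870054244995117, 26.16295051574707), 45.0) [0.83445623 0.32456704 0.02      ]
or ((510.75006103515625, 77.75000762939453), (12.020814895629883, 12.727920532226562), 45.0) [ 0.90294819 -0.39694119  0.02      ]
```

Request:
step_arm(
  delta_rot=[
    [0,0,0.85],
    [0,0,0.85],
    [0,0,0.85],
    [0,0,0.85],
    [0,0,0.85],
    [0,0,0.85],
    [0,0,0.85],
    [0,0,0.85],
    [0,0,0.85],
    [0,0,0.85],
    [0,0,0.85],
    [0,0,0.85],
    [0,0,0.85],
    [0,0,0.85],
    [0,0,0.85],
    [0,0,0.85],
    [0,0,0.87],
    [0,0,0],
  ],
  xyz=[
    [0.97,0.56,-0.3],
    [0.97,0.56,-0.3],
    [0.97,0.56,-0.3],
    [0.97,0.56,-0.3],
    [0.97,0.56,-0.3],
    [0.97,0.56,-0.3],
    [0.97,0.56,-0.3],
    [0.97,0.56,-0.3],
    [0.97,0.56,-0.3],
    [0.97,0.56,-0.3],
    [0.97,0.56,-0.3],
    [0.97,0.56,-0.3],
    [0.97,0.56,-0.3],
    [0.97,0.56,-0.3],
    [0.97,0.56,-0.3],
    [0.97,0.56,-0.3],
    [0.96,0.56,-0.3],
    [0,0,0],
  ],
  fingers=[1,1,1,1,1,1,1,1,1,1,1,1,1,1,1,1,1,1],
  force=30,
)

```text
time: 2.35
position: [0.4819, -0.2852, 0.2011]
tcp_rot: [-0.001, 0.706, 0.708, -0.0]
ft_force: [-0.4, 0.2, 0.2]
grip_width: 1.001
```

Request:
step_arm(
  delta_rot=[
    [0,0,0],
    [0,0,0],
    [0,0,0],
    [0,0,0],
    [0,0,0],
    [0,0,0],
    [0,0,0],
    [0,0,0],
  ],
  xyz=[
    [0,0,-0.9],
    [0,0,-0.9],
    [0,0,-0.9],
    [0,0,-0.9],
    [0,0,-0.7],
    [0,0,-0.6],
    [0,0,-0.4],
    [0,0,0],
  ],
  fingers=[1,1,1,1,1,1,1,1],
)

```text
time: 3.35
position: [0.4809, -0.286, 0.0955]
tcp_rot: [-0.0, 0.707, 0.707, -0.0]
ft_force: [-0.1, -0.9, 0.2]
grip_width: 1.005
```

Request:
step_arm(
  delta_rot=[
    [0,0,0],
    [0,0,0],
    [0,0,0],
    [0,0,0],
    [0,0,0],
    [0,0,0],
    [0,0,0],
    [0,0,0],
  ],
  xyz=[
    [0,0,0],
    [0,0,0],
    [0,0,0],
    [0,0,0],
    [0,0,0],
    [0,0,0],
    [0,0,0],
    [0,0,0],
  ],
  fingers=[0.7,0.6,0.5,0.4,0.3,0.2,0.1,0.1],
)

```text
time: 4.35
position: [0.4811, -0.2861, 0.0961]
tcp_rot: [0.0, 0.707, 0.707, 0.0]
ft_force: [-1.5, 0.5, 4.8]
grip_width: 0.393
```

Run:
```python
from h import *
p,d=manip.grab_frame("scene");cv2.imwrite("pics/g1.png",cv2.resize(p[120:240,200:360,::-1],None,fx=5,fy=5,interpolation=cv2.INTER_CUBIC))
s=manip.get_state();print(s['position'],s['grip_width'],s['ft_force'])
c=cloud("scene",d)
m=(abs(c[...,0]-.481)<.09)&(abs(c[...,1]+.285)<.03)&(c[...,2]>.012)&(abs(c[...,0]-.481)>.021)
q=c[m]; print(len(q)); 
for s in(-1,1):
  k=q[(q[:,0]-.481)*s>0]; k=k[k[:,2]<.12]; print(np.sort(k[:,2])[:10].round(3))
```

```text
[ 0.48108885 -0.28611936  0.09610293] 0.3894502305253018 [-2.8798111   0.17048652  5.0152015 ]
2909
[0.026 0.031 0.033 0.035 0.038 0.038 0.038 0.041 0.043 0.044]
[0.023 0.026 0.027 0.028 0.029 0.032 0.032 0.032 0.033 0.033]
```

View pics/g1.png

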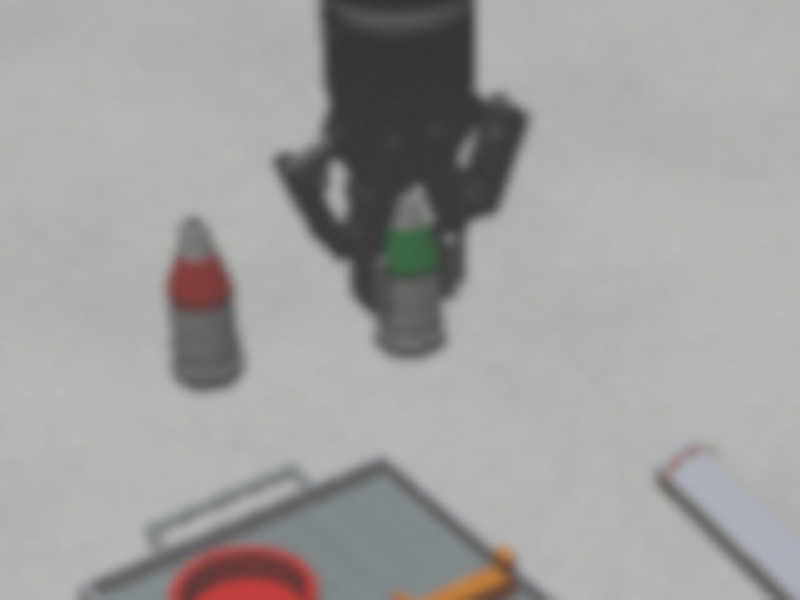

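The picture shows the green tip upright between the pads, with the fingertips about 25 mm above the counter. I'll lift it and carry it to the green cup.

Request:
step_arm(
  delta_rot=[
    [0,0,0],
    [0,0,0],
    [0,0,0],
    [0,0,0],
    [0,0,0],
    [0,0,0],
    [0,0,0],
    [0,0,0],
    [0,0,0],
    [0,0,0],
    [0,0,0],
    [0,0,0],
    [0,0,0],
    [0,0,0],
    [0,0,0],
    [0,0,0],
    [0,0,0],
    [0,0,0],
    [0,0,0],
    [0,0,0],
  ],
  xyz=[
    [0,0,0.5],
    [0,0,1],
    [0,0.2,1],
    [0.2,0.6,0.9],
    [0.5,1,0.5],
    [0.5,1,0.3],
    [0.5,1,0],
    [0.5,1,0],
    [0.5,1,0],
    [0.5,1,0],
    [0.5,1,0],
    [0.5,1,0],
    [0.5,1,0],
    [0.5,1,0],
    [0.5,1,0],
    [0.5,1,0],
    [0.5,1,0],
    [0.5,1,0],
    [0.4,1,0],
    [0.2,1,0],
  ],
  fingers=[0.1,0.1,0.1,0.1,0.1,0.1,0.1,0.1,0.1,0.1,0.1,0.1,0.1,0.1,0.1,0.1,0.1,0.1,0.1,0.1],
)

```text
time: 6.9
position: [0.6375, 0.0512, 0.1798]
tcp_rot: [-0.0, 0.707, 0.707, -0.0]
ft_force: [0.2, -0.8, -1.3]
grip_width: 0.388
```

Request:
step_arm(
  delta_rot=[
    [0,0,0],
    [0,0,0],
    [0,0,0],
    [0,0,0],
    [0,0,0],
    [0,0,0],
    [0,0,0],
    [0,0,0],
    [0,0,0],
    [0,0,0],
  ],
  xyz=[
    [0,0.5,0],
    [0,0.2,-0.3],
    [0,0,-0.7],
    [0,0,-0.8],
    [0,0,-0.7],
    [0,0,-0.6],
    [0,0,-0.3],
    [0,0,-0.2],
    [0,0,-0.15],
    [0,0,0],
  ],
  fingers=[0.1,0.1,0.1,0.1,0.1,0.1,0.1,0.1,0.1,0.1],
)

```text
time: 8.15
position: [0.6371, 0.0639, 0.105]
tcp_rot: [0.0, 0.707, 0.707, 0.0]
ft_force: [0.1, 0.8, -0.7]
grip_width: 0.389
```

Request:
step_arm(
  delta_rot=[
    [0,0,0],
    [0,0,0],
    [0,0,0],
    [0,0,0],
    [0,0,0],
    [0,0,0],
    [0,0,0],
    [0,0,0],
    [0,0,0],
    [0,0,0],
  ],
  xyz=[
    [0,0,-0.05],
    [0,0,-0.05],
    [0,0,0],
    [0,0,0],
    [0,0,0],
    [0,0,0],
    [0,0,0.4],
    [0,0,0.8],
    [0,0,1],
    [0,0,1],
  ],
  fingers=[0.1,0.1,0.1,0.45,0.55,0.65,0.65,0.65,0.65,0.65],
)

```text
time: 9.4
position: [0.6373, 0.0639, 0.1689]
tcp_rot: [0.0, 0.707, 0.707, 0.0]
ft_force: [0.5, 0.4, 0.1]
grip_width: 0.651
```

```bash
cat > chk.py <<'E'
from m import *
import sys
i=sys.argv[1]
p,d=manip.grab_frame("scene");np.save("l_p.npy",p);np.save("l_d.npy",d)
cv2.imwrite(f"pics/s{i}.png",cv2.resize(p[130:400,180:480,::-1],None,fx=2.2,fy=2.2,interpolation=cv2.INTER_CUBIC))
c=cloud("scene",d)
for a in sys.argv[2:]:
    g=eval(a); m=(np.hypot(c[...,0]-g[0],c[...,1]-g[1])<.03)&(c[...,2]>.03)&(c[...,2]<.055); print(a,m.sum(),circ(c[m],.017,g) if m.sum()>20 else '')
s=manip.get_state();print(s['time'],s['position'],s['grip_width'],s['ft_force'])
E
python3 chk.py 2 "(.6365,.0638)"
```

```text
(.6365,.0638) 157 [0.63787261 0.06273824]
9.45 [0.63822672 0.0640355  0.17165393] 0.6439182594361647 [0.14887323 1.02885145 2.7792831 ]
```

View pics/s2.png

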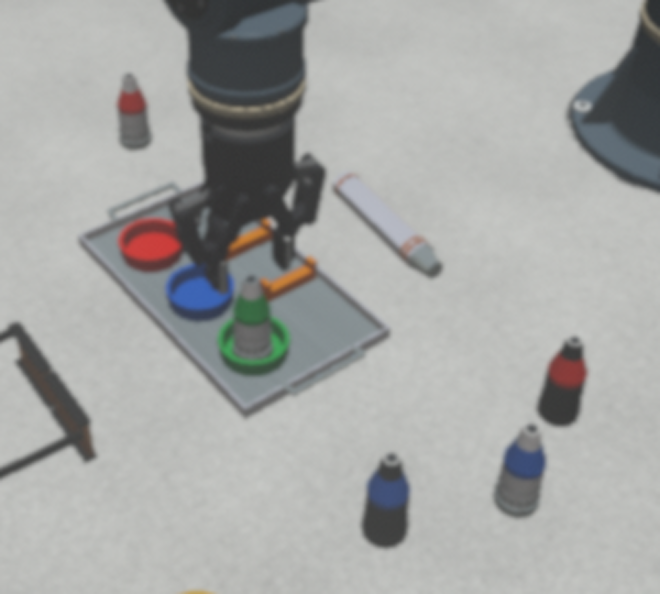

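The green tip stands upright in the green cup, 1–2 mm off centre. Next is the silver blue tip.

Request:
step_arm(
  delta_rot=[
    [0,0,0],
    [0,0,0],
    [0,0,0],
    [0,0,0],
    [0,0,0],
    [0,0,0],
    [0,0,0],
    [0,0,0],
    [0,0,0],
    [0,0,0],
    [0,0,0],
    [0,0,0],
    [0,0,0],
    [0,0,0],
    [0,0,0],
  ],
  xyz=[
    [0,0,0.6],
    [-0.4,0.98,0],
    [-0.4,0.98,0],
    [-0.41,0.98,0],
    [-0.41,0.98,0],
    [-0.41,0.98,0],
    [-0.41,0.98,0],
    [-0.41,0.98,0],
    [-0.41,0.98,0],
    [-0.41,0.98,0],
    [-0.41,0.98,0],
    [-0.41,0.98,0],
    [-0.41,0.98,0],
    [-0.41,0.98,0],
    [0,0,0],
  ],
  fingers=[0.65,1,1,1,1,1,1,1,1,1,1,1,1,1,1],
)

```text
time: 11.32
position: [0.5301, 0.3203, 0.1788]
tcp_rot: [-0.0, 0.707, 0.708, 0.0]
ft_force: [-0.0, -0.8, 0.3]
grip_width: 1.002
```

Request:
step_arm(
  delta_rot=[
    [0,0,0],
    [0,0,0],
    [0,0,0],
    [0,0,0],
    [0,0,0],
    [0,0,0],
    [0,0,0],
  ],
  xyz=[
    [0,0,-0.6],
    [0,0,-0.9],
    [0,0,-0.9],
    [0,0,-0.9],
    [0,0,-0.6],
    [0,0,-0.3],
    [0,0,0],
  ],
  fingers=[1,1,1,1,1,1,1],
)

```text
time: 12.2
position: [0.5309, 0.3185, 0.0947]
tcp_rot: [-0.0, 0.707, 0.707, -0.0]
ft_force: [1.1, -0.4, 0.8]
grip_width: 0.996
```

Request:
step_arm(
  delta_rot=[
    [0,0,0],
    [0,0,0],
    [0,0,0],
    [0,0,0],
    [0,0,0],
    [0,0,0],
    [0,0,0],
  ],
  xyz=[
    [0,0,0],
    [0,0,0],
    [0,0,0],
    [0,0,0],
    [0,0,0],
    [0,0,0],
    [0,0,0],
  ],
  fingers=[0.6,0.5,0.4,0.3,0.2,0.1,0.1],
)

```text
time: 13.08
position: [0.531, 0.3188, 0.0953]
tcp_rot: [0.0, 0.707, 0.707, 0.0]
ft_force: [-1.4, -0.5, 6.1]
grip_width: 0.387
```

Request:
step_arm(
  delta_rot=[
    [0,0,0],
    [0,0,0],
    [0,0,0],
    [0,0,0],
    [0,0,0],
    [0,0,0],
    [0,0,0],
    [0,0,0],
    [0,0,0],
    [0,0,0],
    [0,0,0],
    [0,0,0],
    [0,0,0],
    [0,0,0],
    [0,0,0],
    [0,0,0],
    [0,0,0],
    [0,0,0],
    [0,0,0],
    [0,0,0],
  ],
  xyz=[
    [0,0,0.5],
    [0,0,1],
    [0,-0.2,1],
    [0.2,-0.6,1],
    [0.4,-0.9,1],
    [0.4,-1,1],
    [0.4,-1,0.8],
    [0.4,-1,0.5],
    [0.4,-1,0],
    [0.4,-1,0],
    [0.4,-1,0],
    [0.4,-1,0],
    [0.4,-1,0],
    [0.4,-1,0],
    [0.4,-1,0],
    [0.4,-1,0],
    [0.4,-1,0],
    [0.4,-1,0],
    [0,-1,0],
    [0,-1,0],
  ],
  fingers=[0.1,0.1,0.1,0.1,0.1,0.1,0.1,0.1,0.1,0.1,0.1,0.1,0.1,0.1,0.1,0.1,0.1,0.1,0.1,0.1],
)

```text
time: 15.58
position: [0.6467, -0.0166, 0.2309]
tcp_rot: [-0.0, 0.707, 0.707, -0.0]
ft_force: [-0.4, 0.1, -0.9]
grip_width: 0.387
```

Request:
step_arm(
  delta_rot=[
    [0,0,0],
    [0,0,0],
    [0,0,0],
    [0,0,0],
    [0,0,0],
    [0,0,0],
    [0,0,0],
    [0,0,0],
    [0,0,0],
    [0,0,0],
    [0,0,0],
    [0,0,0],
  ],
  xyz=[
    [0,-0.5,0],
    [0,0,-0.4],
    [0,0,-0.9],
    [0,0,-1],
    [0,0,-1],
    [0,0,-1],
    [0,0,-0.9],
    [0,0,-0.6],
    [0,0,-0.3],
    [0,0,-0.15],
    [0,0,-0.1],
    [0,0,0],
  ],
  fingers=[0.1,0.1,0.1,0.1,0.1,0.1,0.1,0.1,0.1,0.1,0.1,0.1],
)

```text
time: 17.08
position: [0.647, -0.0253, 0.1042]
tcp_rot: [0.0, 0.707, 0.707, 0.0]
ft_force: [-0.6, -0.1, -0.9]
grip_width: 0.389
```

Request:
step_arm(
  delta_rot=[
    [0,0,0],
    [0,0,0],
    [0,0,0],
    [0,0,0],
    [0,0,0],
    [0,0,0],
    [0,0,0],
    [0,0,0],
    [0,0,0],
    [0,0,0],
  ],
  xyz=[
    [0,0,-0.05],
    [0,0,-0.05],
    [0,0,0],
    [0,0,0],
    [0,0,0],
    [0,0,0],
    [0,0,0.4],
    [0,0,0.8],
    [0,0,1],
    [0,0,1],
  ],
  fingers=[0.1,0.1,0.1,0.45,0.55,0.65,0.65,0.65,0.65,0.65],
)

```text
time: 18.32
position: [0.6471, -0.0253, 0.1679]
tcp_rot: [0.0, 0.707, 0.707, 0.0]
ft_force: [1.1, 0.1, 0.6]
grip_width: 0.647
```

```bash
python3 chk.py 3 "(.6365,.0638)" "(.647,-.0255)" "(.436,.262)" "(.641,.287)" "(.587,-.313)"
```

```text
(.6365,.0638) 149 [0.63796922 0.06264174]
(.647,-.0255) 146 [ 0.6475787  -0.02620658]
(.436,.262) 165 [0.43525742 0.26132157]
(.641,.287) 184 [0.64042303 0.28640108]
(.587,-.313) 109 [ 0.58649514 -0.31401406]
18.375 [ 0.64804507 -0.02532048  0.17069936] 0.6480282431846414 [0.85915657 0.23257505 3.62245702]
```

View pics/s3.png

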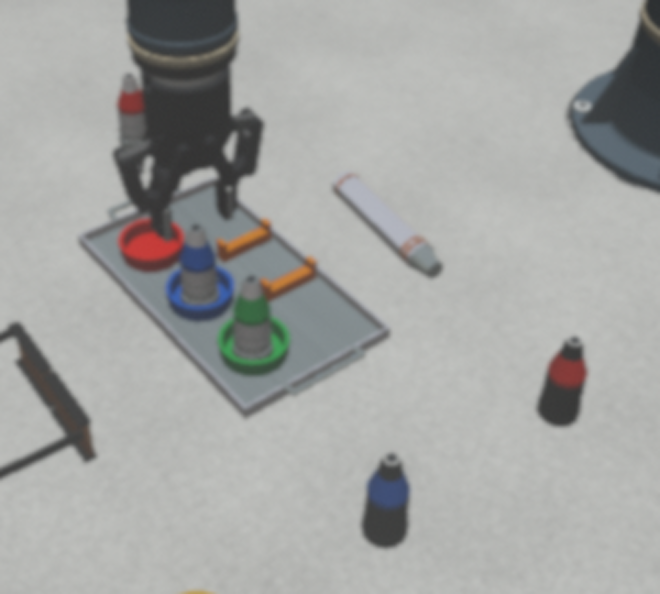

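The blue tip is in its cup and the black tips haven't moved. The red tip is next.

Request:
step_arm(
  delta_rot=[
    [0,0,0],
    [0,0,0],
    [0,0,0],
    [0,0,0],
    [0,0,0],
    [0,0,0],
    [0,0,0],
    [0,0,0],
    [0,0,0],
    [0,0,0],
    [0,0,0],
    [0,0,0],
    [0,0,0],
    [0,0,0],
    [0,0,0],
    [0,0,0],
    [0,0,0],
  ],
  xyz=[
    [0,0,0.5],
    [-0.2,-0.96,0],
    [-0.2,-0.96,0],
    [-0.2,-0.96,0],
    [-0.2,-0.96,0],
    [-0.2,-0.96,0],
    [-0.2,-0.96,0],
    [-0.2,-0.96,0],
    [-0.2,-0.96,0],
    [-0.2,-0.96,0],
    [-0.2,-0.96,0],
    [-0.2,-0.96,0],
    [-0.2,-0.96,0],
    [-0.2,-0.96,0],
    [-0.2,-0.96,0],
    [-0.2,0,0],
    [0,0,0],
  ],
  fingers=[0.65,1,1,1,1,1,1,1,1,1,1,1,1,1,1,1,1],
)

```text
time: 20.5
position: [0.5866, -0.294, 0.1759]
tcp_rot: [-0.0, 0.707, 0.707, 0.0]
ft_force: [-0.3, -0.2, -0.5]
grip_width: 0.999
```

Request:
step_arm(
  delta_rot=[
    [0,0,0],
    [0,0,0],
    [0,0,0],
    [0,0,0],
    [0,0,0],
    [0,0,0],
    [0,0,0],
  ],
  xyz=[
    [0,0,-0.6],
    [0,0,-0.9],
    [0,0,-0.9],
    [0,0,-0.9],
    [0,0,-0.5],
    [0,0,-0.3],
    [0,0,0],
  ],
  fingers=[1,1,1,1,1,1,1],
)

```text
time: 21.38
position: [0.5869, -0.294, 0.0938]
tcp_rot: [-0.0, 0.707, 0.707, -0.0]
ft_force: [0.5, 0.2, -0.1]
grip_width: 1.001
```

I miscounted rows, so the y position is 20 mm short. There's no contact because the jaws are open on either side in x. I'll slide −y before closing.

Request:
step_arm(
  delta_rot=[
    [0,0,0],
    [0,0,0],
    [0,0,0],
    [0,0,0],
  ],
  xyz=[
    [0,-0.25,0.1],
    [0,-0.5,0],
    [0,-0.23,0],
    [0,0,0],
  ],
  fingers=[1,1,1,1],
)

```text
time: 21.88
position: [0.5868, -0.3143, 0.0959]
tcp_rot: [0.0, 0.707, 0.707, 0.0]
ft_force: [-0.6, 0.3, -0.8]
grip_width: 0.996
```

```bash
python3 chk.py 4 "(.587,-.313)"
```

```text
(.587,-.313) 118 [ 0.58683777 -0.31426507]
21.925 [ 0.58679181 -0.31394032  0.09586583] 0.9994560111430626 [ 0.24098572 -1.11295573 -0.40840108]
```

View pics/s4.png

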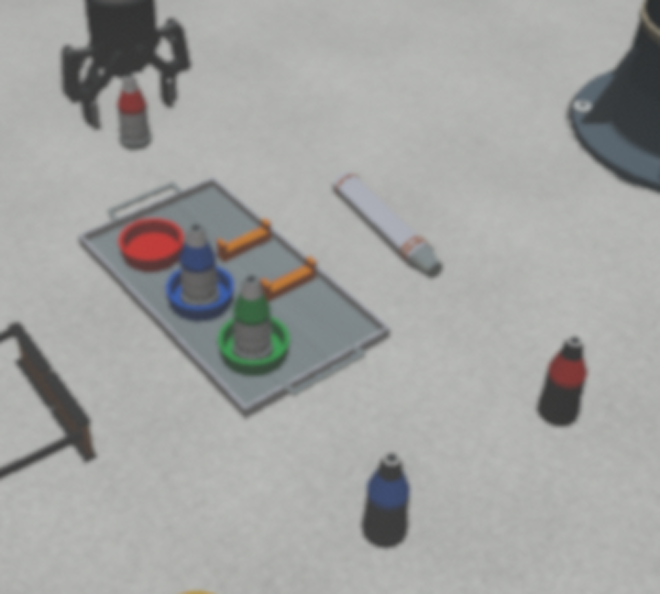

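The picture shows the red tip still upright and centred between the jaws.

Request:
step_arm(
  delta_rot=[
    [0,0,0],
    [0,0,0],
    [0,0,0],
    [0,0,0],
    [0,0,0],
    [0,0,0],
    [0,0,0],
  ],
  xyz=[
    [0,0,0],
    [0,0,0],
    [0,0,0],
    [0,0,0],
    [0,0,0],
    [0,0,0],
    [0,0,0],
  ],
  fingers=[0.6,0.5,0.4,0.3,0.2,0.1,0.1],
)

```text
time: 22.8
position: [0.5869, -0.3136, 0.096]
tcp_rot: [-0.0, 0.707, 0.707, 0.0]
ft_force: [-1.5, 0.4, 3.1]
grip_width: 0.386
```

Request:
step_arm(
  delta_rot=[
    [0,0,0],
    [0,0,0],
    [0,0,0],
    [0,0,0],
    [0,0,0],
    [0,0,0],
    [0,0,0],
    [0,0,0],
    [0,0,0],
    [0,0,0],
    [0,0,0],
    [0,0,0],
    [0,0,0],
    [0,0,0],
    [0,0,0],
    [0,0,0],
  ],
  xyz=[
    [0,0,0.5],
    [0,0,1],
    [0,0.2,1],
    [0.2,0.5,1],
    [0.4,0.9,0.5],
    [0.4,1,0],
    [0.4,1,0],
    [0.4,1,0],
    [0.4,1,0],
    [0.4,1,0],
    [0.4,1,0],
    [0.4,1,0],
    [0.1,0.9,0],
    [0,0.4,0],
    [0,0,0],
    [0,0,0],
  ],
  fingers=[0.1,0.1,0.1,0.1,0.1,0.1,0.1,0.1,0.1,0.1,0.1,0.1,0.1,0.1,0.1,0.1],
)

```text
time: 24.8
position: [0.6567, -0.1163, 0.176]
tcp_rot: [0.0, 0.707, 0.707, -0.0]
ft_force: [0.6, -0.7, -0.7]
grip_width: 0.39
```

Request:
step_arm(
  delta_rot=[
    [0,0,0],
    [0,0,0],
    [0,0,0],
    [0,0,0],
    [0,0,0],
    [0,0,0],
    [0,0,0],
    [0,0,0],
    [0,0,0],
  ],
  xyz=[
    [0.04,0.09,-0.3],
    [0,0,-0.7],
    [0,0,-0.8],
    [0,0,-0.7],
    [0,0,-0.5],
    [0,0,-0.3],
    [0,0,-0.15],
    [0,0,-0.1],
    [0,0,0],
  ],
  fingers=[0.1,0.1,0.1,0.1,0.1,0.1,0.1,0.1,0.1],
)

```text
time: 25.92
position: [0.6578, -0.1139, 0.1051]
tcp_rot: [0.0, 0.707, 0.707, 0.0]
ft_force: [-0.2, -0.1, -0.5]
grip_width: 0.388
```

Request:
step_arm(
  delta_rot=[
    [0,0,0],
    [0,0,0],
    [0,0,0],
    [0,0,0],
    [0,0,0],
    [0,0,0],
    [0,0,0],
    [0,0,0],
    [0,0,0],
    [0,0,0],
  ],
  xyz=[
    [0,0,-0.06],
    [0,0,-0.06],
    [0,0,0],
    [0,0,0],
    [0,0,0],
    [0,0,0],
    [0,0,0.4],
    [0,0,0.8],
    [0,0,1],
    [0,0,1],
  ],
  fingers=[0.1,0.1,0.1,0.45,0.55,0.65,0.65,0.65,0.65,0.65],
)

```text
time: 27.18
position: [0.6579, -0.1139, 0.1685]
tcp_rot: [0.0, 0.707, 0.707, 0.0]
ft_force: [0.3, 1.4, -0.0]
grip_width: 0.648
```

```bash
python3 chk.py 5 "(.6365,.0638)" "(.647,-.0255)"  "(.6575,-.1145)"
python3 - <<'E'
from m import *
c=cloud("scene",np.load("l_d.npy"))
q=hand(c,.02,.036,(.36,.48,.0,.15))
print(cv2.minAreaRect((q[:,:2]*1000).astype(np.float32)))
E
```

```text
(.6365,.0638) 148 [0.6379243 0.062802 ]
(.647,-.0255) 144 [ 0.64775673 -0.0261752 ]
(.6575,-.1145) 139 [ 0.65864954 -0.11420927]
27.225 [ 0.65880106 -0.11408937  0.17137474] 0.6511459571063746 [ 0.2711585  -0.57732718  3.76716601]
((429.61322021484375, -19.584686279296875), (33.415679931640625, 172.74562072753906), 0.4481784999370575)
```

View pics/s5.png

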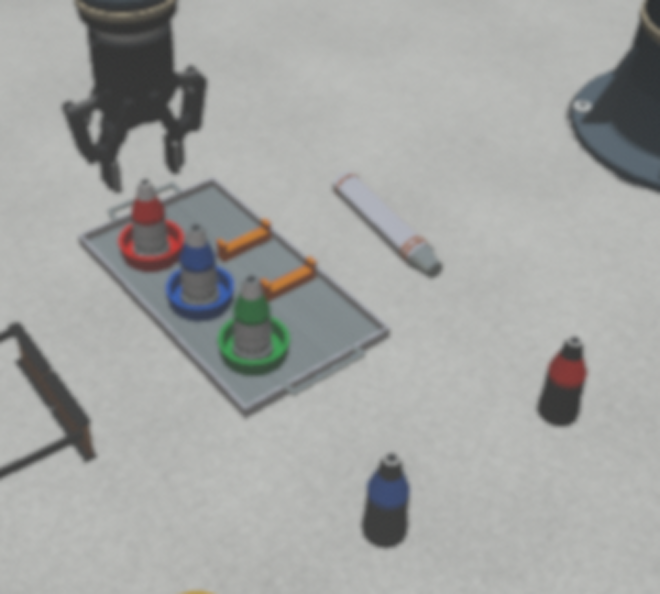

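All three silver tips stand in their own cups. Now the handpiece.

Request:
step_arm(
  delta_rot=[
    [0,0,0],
    [0,0,0],
    [0,0,0],
    [0,0,0],
    [0,0,0],
    [0,0,0],
    [0,0,0],
    [0,0,0],
    [0,0,0],
    [0,0,0],
    [0,0,0],
    [0,0,0],
    [0,0,0],
    [0,0,0],
    [0,0,0],
  ],
  xyz=[
    [0,0,0.8],
    [-0.95,0.36,0],
    [-0.95,0.36,0],
    [-0.95,0.36,0],
    [-0.95,0.36,0],
    [-0.95,0.36,0],
    [-0.95,0.36,0],
    [-0.95,0.36,0],
    [-0.95,0.36,0],
    [-0.95,0.36,0],
    [-0.95,0.36,0],
    [-0.95,0.36,0],
    [-0.95,0.36,0],
    [0,0,-0.5],
    [0,0,0],
  ],
  fingers=[0.65,0.75,0.75,0.75,0.75,0.75,0.75,0.75,0.75,0.75,0.75,0.75,0.75,0.75,0.75],
)

```text
time: 29.1
position: [0.4299, -0.0276, 0.1721]
tcp_rot: [-0.0, 0.707, 0.707, -0.0]
ft_force: [-0.2, 0.1, 0.3]
grip_width: 0.75
```

Request:
step_arm(
  delta_rot=[
    [0,0,0],
    [0,0,0],
    [0,0,0],
    [0,0,0],
    [0,0,0],
    [0,0,0],
    [0,0,0],
    [0,0,0],
    [0,0,0],
  ],
  xyz=[
    [0,0,-0.5],
    [0,0,-0.9],
    [0,0,-1],
    [0,0,-0.9],
    [0,0,-0.6],
    [0,0,-0.4],
    [0,0,-0.2],
    [0,0,-0.1],
    [0,0,0],
  ],
  fingers=[0.75,0.75,0.75,0.75,0.75,0.75,0.75,0.75,0.75],
)

```text
time: 30.22
position: [0.4298, -0.0275, 0.0807]
tcp_rot: [0.0, 0.707, 0.707, 0.0]
ft_force: [-0.2, 0.1, 0.6]
grip_width: 0.754
```

```bash
python3 chk.py 6
```

```text
30.275 [ 0.42987982 -0.02750873  0.08078179] 0.7548824263010194 [-0.40961942 -0.22457448 -0.14352731]
```

View pics/s6.png

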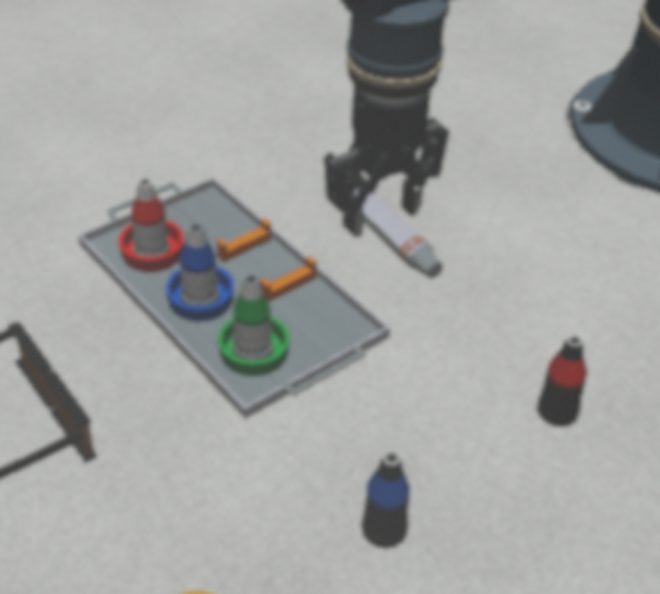

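The handpiece lies between the open jaws. I'll drop a little further and close.

Request:
step_arm(
  delta_rot=[
    [0,0,0],
    [0,0,0],
    [0,0,0],
    [0,0,0],
    [0,0,0],
    [0,0,0],
    [0,0,0],
  ],
  xyz=[
    [0,0,-0.1],
    [0,0,-0.08],
    [0,0,0],
    [0,0,0],
    [0,0,0],
    [0,0,0],
    [0,0,0],
  ],
  fingers=[0.7,0.6,0.5,0.4,0.3,0.2,0.1],
  force=40,
)

```text
time: 31.15
position: [0.4295, -0.0275, 0.0771]
tcp_rot: [-0.0, 0.707, 0.707, -0.0]
ft_force: [-2.7, -0.3, 5.5]
grip_width: 0.342
```

Request:
step_arm(
  delta_rot=[
    [0,0,0],
    [0,0,0],
    [0,0,0],
    [0,0,0],
    [0,0,0],
    [0,0,0],
  ],
  xyz=[
    [0,0,0],
    [0,0,0.3],
    [0,0,0.7],
    [0,0,1],
    [0,0,0.8],
    [0,0,0],
  ],
  fingers=[0.1,0.1,0.1,0.1,0.1,0.1],
)

```text
time: 31.9
position: [0.4305, -0.0275, 0.1344]
tcp_rot: [0.001, 0.707, 0.707, 0.001]
ft_force: [0.2, 0.0, -3.0]
grip_width: 0.338
```

```bash
python3 chk.py 7
```

```text
31.95 [ 0.43006173 -0.02751539  0.13351885] 0.3382559895470439 [ 0.19863919 -0.54678776 -2.05642466]
```

View pics/s7.png

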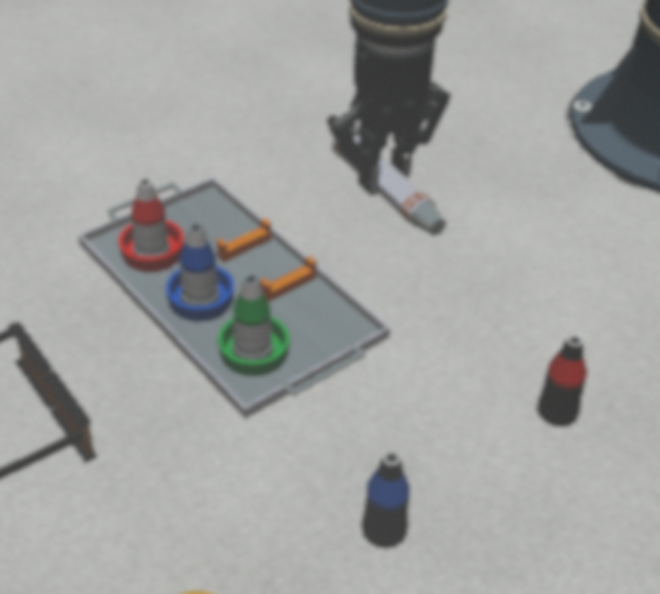

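Run:
```python
from m import *
c=cloud("scene",np.load("l_d.npy")); P=manip.get_state()['position']
q=c.reshape(-1,3); q=q[(abs(q[:,1]-P[1])<.05)&(abs(q[:,0]-P[0])<.13)&(q[:,2]>.04)&(q[:,2]<.3)]-P
for z in np.arange(-.08,.08,.01):
    k=q[(q[:,2]>=z)&(q[:,2]<z+.01)]
    if len(k): print(round(z,3),len(k),np.percentile(k[:,0],[1,99]).round(3),np.percentile(k[:,1],[1,99]).round(3))
h=c.reshape(-1,3);h=h[(abs(h[:,0]-.43)<.025)&(h[:,1]>.0)&(h[:,1]<.08)&(h[:,2]>.03)&(h[:,2]<.12)]
for y in (.01,.02,.03,.04,.05,.06): 
    k=h[abs(h[:,1]-y)<.005]; print(y,len(k),np.percentile(k[:,2],95).round(4) if len(k) else '',k[:,0].min().round(3) if len(k) else '',k[:,0].max().round(3) if len(k) else '')
```

```text
-0.08 1 [0.021 0.021] [0.002 0.002]
-0.07 62 [0.    0.028] [-0.048  0.047]
-0.06 120 [-0.026  0.03 ] [-0.01   0.049]
-0.05 219 [-0.024  0.031] [-0.014  0.05 ]
-0.04 60 [-0.025  0.031] [-0.01   0.013]
-0.03 95 [-0.041  0.048] [-0.011  0.014]
-0.02 142 [-0.046  0.051] [-0.012  0.013]
-0.01 140 [-0.052  0.057] [-0.015  0.018]
-0.0 165 [-0.055  0.06 ] [-0.016  0.019]
0.01 157 [-0.061  0.065] [-0.01   0.018]
0.02 229 [-0.061  0.067] [-0.012  0.02 ]
0.03 208 [-0.057  0.065] [-0.006  0.021]
0.04 79 [-0.037  0.044] [-0.008  0.012]
0.05 49 [-0.011  0.04 ] [-0.017  0.036]
0.06 139 [-0.022  0.04 ] [-0.018  0.039]
0.07 155 [-0.02  0.04] [-0.017  0.039]
0.01 50 0.0891 0.419 0.448
0.02 48 0.0896 0.42 0.448
0.03 53 0.0897 0.419 0.449
0.04 66 0.0887 0.416 0.448
0.05 51 0.0859 0.42 0.446
0.06 65 0.0846 0.422 0.443
```

Request:
step_arm(
  delta_rot=[
    [0,0,0.17],
    [0,0,0.17],
    [0,0,0.17],
    [0,0,0.17],
    [0,0,0.17],
    [0,0,0.17],
    [0,0,0.16],
    [0,0,0.16],
    [0,0,0],
    [0,0,0],
  ],
  xyz=[
    [0.5,-0.1,0.1],
    [0.9,-0.1,0],
    [1,-0.1,0],
    [1,-0.1,0],
    [1,-0.1,0],
    [1,-0.1,0],
    [0.9,-0.1,0],
    [0.66,-0.08,0],
    [0,0,0],
    [0,0,0],
  ],
  fingers=[0.1,0.1,0.1,0.1,0.1,0.1,0.1,0.1,0.1,0.1],
)

```text
time: 33.2
position: [0.5684, -0.0431, 0.1344]
tcp_rot: [-0.0, 0.665, 0.747, -0.0]
ft_force: [-0.4, 0.5, -2.5]
grip_width: 0.339
```

```bash
python3 chk.py 8
python3 - <<'E'
from m import *
s=manip.get_state();print(s['position'],s['tcp_rot'])
p,d=manip.grab_frame("top"); cv2.imwrite("pics/t8.png",cv2.resize(p[150:280,235:435,::-1],None,fx=4,fy=4,interpolation=cv2.INTER_CUBIC))
E
```

```text
33.25 [ 0.56841354 -0.04307537  0.13456365] 0.34062995689642117 [ 0.54884273  0.05706593 -1.75002944]
[ 0.56841354 -0.04307537  0.13456365] [-3.19225226e-04  6.64702345e-01  7.47108182e-01 -2.35809582e-04]
```

View pics/s8.png

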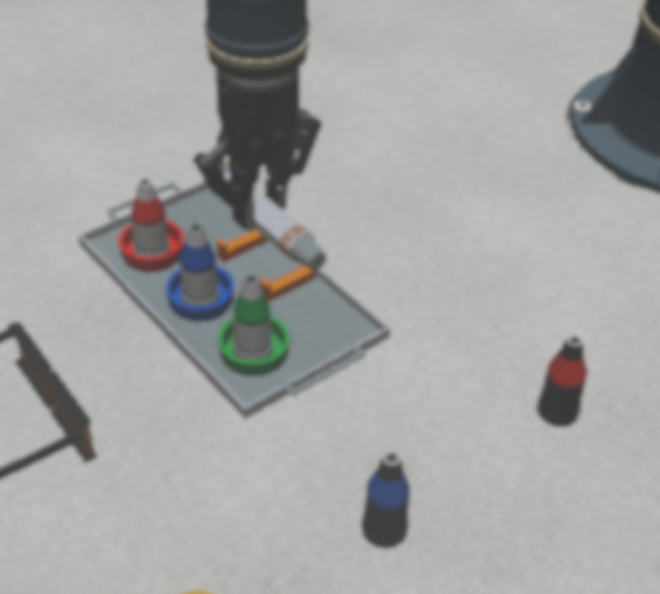

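View pics/t8.png

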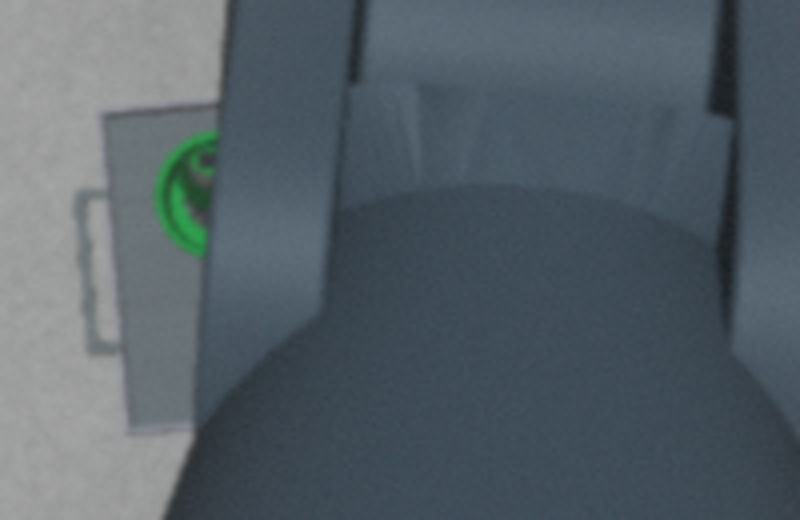

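The scene view shows the handpiece level above the saddles. The top view is blocked by the arm. Lowering slowly.

Request:
step_arm(
  delta_rot=[
    [0,0,0],
    [0,0,0],
    [0,0,0],
    [0,0,0],
    [0,0,0],
    [0,0,0],
    [0,0,0],
  ],
  xyz=[
    [0,0,-0.4],
    [0,0,-0.5],
    [0,0,-0.5],
    [0,0,-0.3],
    [0,0,-0.15],
    [0,0,-0.08],
    [0,0,0],
  ],
  fingers=[0.1,0.1,0.1,0.1,0.1,0.1,0.1],
)

```text
time: 34.17
position: [0.569, -0.0431, 0.0964]
tcp_rot: [0.0, 0.665, 0.747, 0.0]
ft_force: [0.0, -0.1, -2.4]
grip_width: 0.338
```

Request:
step_arm(
  delta_rot=[
    [0,0,0],
    [0,0,0],
    [0,0,0],
  ],
  xyz=[
    [0,0,-0.05],
    [0,0,-0.03],
    [0,0,0],
  ],
  fingers=[0.1,0.1,0.1],
)

```text
time: 34.55
position: [0.5689, -0.0431, 0.0947]
tcp_rot: [0.0, 0.665, 0.747, -0.0]
ft_force: [-0.2, 0.2, -2.7]
grip_width: 0.343
```

```bash
python3 chk.py 9
```

```text
34.6 [ 0.56883635 -0.04308862  0.09469502] 0.3429359697019485 [ 0.06498887 -0.2461327  -2.92652306]
```

View pics/s9.png

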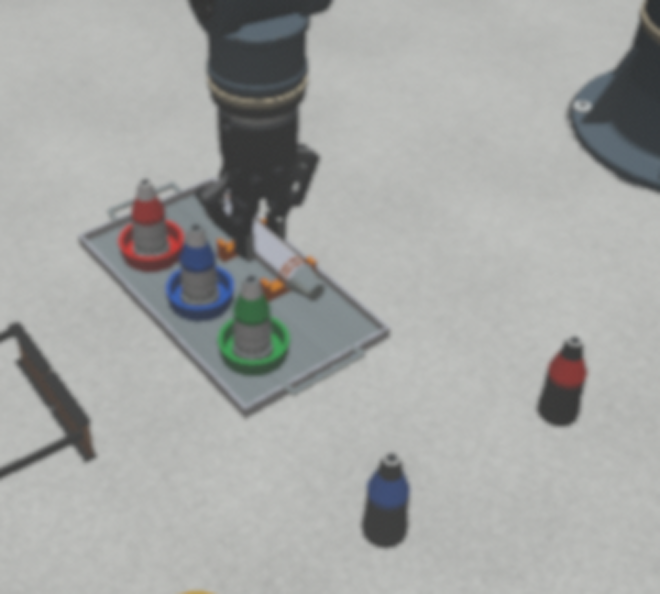

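Request:
step_arm(
  delta_rot=[
    [0,0,0],
    [0,0,0],
    [0,0,0],
  ],
  xyz=[
    [0,0,-0.03],
    [0,0,-0.02],
    [0,0,0],
  ],
  fingers=[0.1,0.1,0.1],
)

```text
time: 34.98
position: [0.5689, -0.0431, 0.094]
tcp_rot: [0.0, 0.665, 0.747, 0.0]
ft_force: [-2.0, 0.6, 5.6]
grip_width: 0.341
```

The force rose by 8 N, so the handpiece is seated. Releasing, then lifting straight up.

Request:
step_arm(
  delta_rot=[
    [0,0,0],
    [0,0,0],
    [0,0,0],
    [0,0,0],
    [0,0,0],
    [0,0,0],
    [0,0,0],
    [0,0,0],
    [0,0,0],
    [0,0,0],
    [0,0,0],
    [0,0,0],
  ],
  xyz=[
    [0,0,0],
    [0,0,0],
    [0,0,0],
    [0,0,0],
    [0,0,0.2],
    [0,0,0.5],
    [0,0,0.8],
    [0,0,1],
    [0,0,1],
    [0,0,1],
    [0,0,1],
    [0,0,0.5],
  ],
  fingers=[0.4,0.45,0.5,0.5,0.5,0.5,0.5,0.5,0.5,0.5,0.5,0.5],
)

```text
time: 36.48
position: [0.5693, -0.0431, 0.2158]
tcp_rot: [0.001, 0.665, 0.747, 0.001]
ft_force: [-0.1, -0.7, 0.4]
grip_width: 0.5
```

Request:
step_arm(
  delta_rot=[
    [0,0,0],
    [0,0,0],
    [0,0,0],
    [0,0,0],
    [0,0,0],
    [0,0,0],
    [0,0,0],
    [0,0,0],
    [0,0,0],
    [0,0,0],
    [0,0,0],
    [0,0,0],
    [0,0,0],
    [0,0,0],
    [0,0,0],
    [0,0,0],
  ],
  xyz=[
    [-0.5,-0.5,0.5],
    [-0.8,-1,0.5],
    [-0.8,-1,0.5],
    [-0.8,-1,0.5],
    [-0.8,-1,0],
    [-0.8,-1,0],
    [-0.8,-1,0],
    [-0.8,-1,0],
    [-0.8,-1,0],
    [-0.8,-1,0],
    [-0.8,-1,0],
    [-0.8,-1,0],
    [-0.8,-1,0],
    [0,-1,0],
    [0,-1,0],
    [0,0,0],
  ],
  fingers=[0.5,0.5,0.5,0.5,0.5,0.5,0.5,0.5,0.5,0.5,0.5,0.5,0.5,0.5,0.5,0.5],
)

```text
time: 38.48
position: [0.3671, -0.3343, 0.2534]
tcp_rot: [-0.0, 0.665, 0.747, -0.0]
ft_force: [0.3, -0.4, 0.1]
grip_width: 0.5
```

```bash
python3 chk.py 10 "(.6365,.0638)" "(.647,-.0255)"  "(.6575,-.1145)" "(.436,.262)" "(.641,.287)"
python3 - <<'E'
from m import *
p,d=manip.grab_frame("top"); cv2.imwrite("pics/t10.png",cv2.resize(p[150:280,235:435,::-1],None,fx=4,fy=4,interpolation=cv2.INTER_CUBIC))
yaw=np.radians(6.7);R=np.array([[np.cos(yaw),-np.sin(yaw)],[np.sin(yaw),np.cos(yaw)]])
for w,dd in(("top",d),("scene",np.load("l_d.npy"))):
    c=cloud(w,dd); T=(c[...,:2]-[.6152,-.0292])@R
    m=(abs(T[...,0]+.048)<.035)&(abs(T[...,1])<.12)&(c[...,2]>.036)&(c[...,2]<.055)
    q=T[m]; z=c[...,2][m]
    print(w,m.sum(),cv2.minAreaRect((q*1000).astype(np.float32)),q.min(0),q.max(0))
    for y in(-.07,-.03,.0,.03,.05): k=z[abs(q[:,1]-y)<.01]; print(y,np.percentile(k,80).round(4) if len(k) else '',end=' ')
    print()
    if w=="top":
        for n,g in dict(G=(.637,.063),B=(.647,-.026),R=(.658,-.114),br=(.436,.262),bb=(.641,.287)).items():
            m=(np.hypot(c[...,0]-g[0],c[...,1]-g[1])<.03)&(c[...,2]>.03)&(c[...,2]<.055); 
            k=(np.hypot(c[...,0]-g[0],c[...,1]-g[1])<.03)&(c[...,2]>.07)
            print(n,circ(c[m],.017,g),c[k][:,2].max(),c[k].mean(0))
E
```

```text
(.6365,.0638) 149 [0.63776023 0.0628184 ]
(.647,-.0255) 137 [ 0.64763637 -0.02576347]
(.6575,-.1145) 131 [ 0.6584909 -0.1140986]
(.436,.262) 171 [0.43521457 0.26123255]
(.641,.287) 179 [0.64040394 0.2864334 ]
38.525 [ 0.36705876 -0.33351774  0.25335438] 0.5021019369289486 [-0.6307813   0.08276996  0.82310113]
top 1240 ((-45.630714416503906, -0.0627288818359375), (30.45183753967285, 169.9315643310547), 0.013581685721874237) [-0.06086987 -0.08502851] [-0.03039877  0.08490164]
-0.07 0.0476 -0.03 0.0476 0.0 0.0473 0.03 0.0475 0.05 0.0479 
G [0.63915133 0.06440337] 0.09982031258998943 [0.63553228 0.06299313 0.08258123]
B [ 0.64873416 -0.02441734] 0.10008765837081474 [ 0.6450826  -0.02456407  0.08256577]
R [ 0.65966167 -0.11264717] 0.09878992914506016 [ 0.65545625 -0.11106363  0.0827247 ]
br [0.43684052 0.2627188 ] 0.09338049161269987 [0.43690511 0.25837292 0.08115425]
bb [0.64194992 0.28779956] 0.09466554000529999 [0.63948005 0.28374722 0.080968  ]
scene 723 ((-46.42406463623047, -1.1176071166992188), (34.49092102050781, 173.57595825195312), 0.739025890827179) [-0.06311251 -0.08798653] [-0.02824026  0.08577309]
-0.07 0.0479 -0.03 0.0477 0.0 0.0476 0.03 0.0476 0.05 0.0479
```

View pics/s10.png

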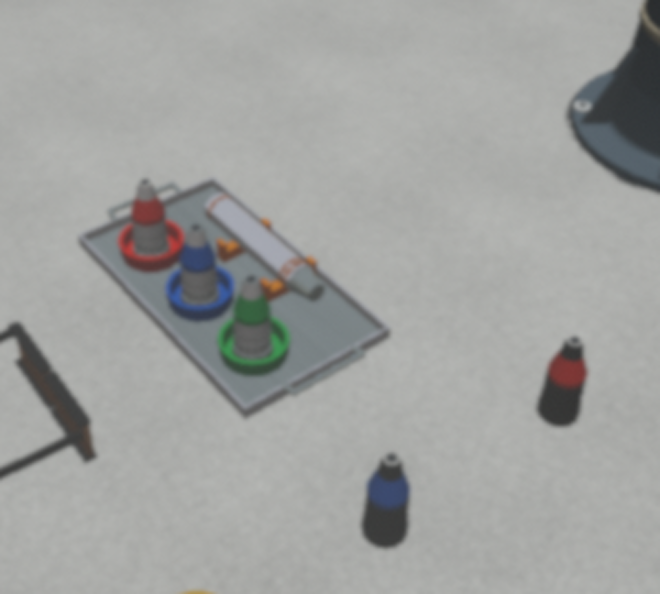

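View pics/t10.png

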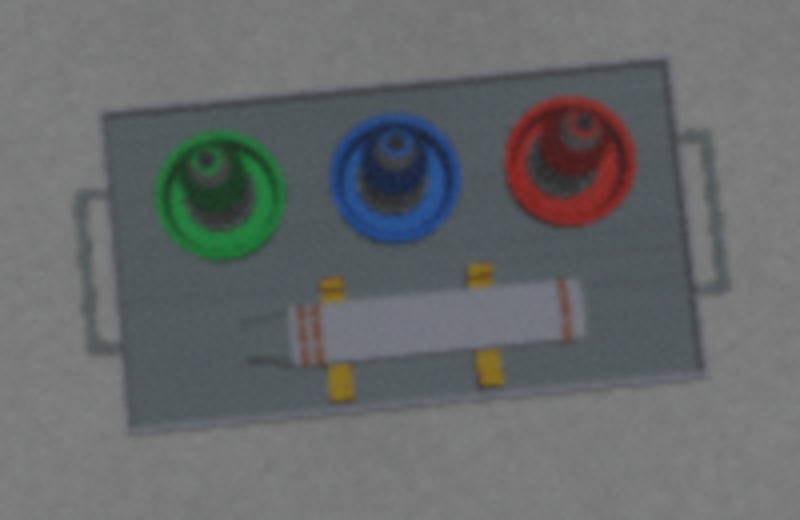

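Both views show every part seated. The handpiece rests on both saddles, at tray x −46 mm and y −1 to 0 mm, level, with its axis about 32.5 mm up. All three tips are upright in their cups. Handing in.

```bash
python3 -c "
from cell import manip
print(manip.sign_off()); print(manip.get_state()['time'])"
```

```text
the job is handed in; nothing more can be done
None
the job is handed in; nothing more can be done
```

I put the three silver tips in the cups of their own colours, laid the handpiece across both saddles and handed the job in after about 39 s. The hand-in reported no verdict.

**Last checks, from both cameras:**
- **Tips:** all three stand upright in their own cups, within about 3 mm of centre (limit 14 mm). Their tops read about 99–100 mm, where 97 mm was expected. The standing black tips also read 3–5 mm high, so I put this down to depth noise.
- **Handpiece:** it is within about 2 mm of the target across and 1 mm along. It lies level, with its axis about 32.5 mm above the counter (32 mm intended).
- **Black tips:** they stand within 1 mm of where they started.
- **Arm:** it is raised and clear of everything.

**What went wrong or disagreed:**
- I came down over the red tip 20 mm short in y because I miscounted rows. The jaws were open on either side, so nothing was touched, and I slid across before gripping.
- The two cameras differ by 1–2 mm, which is within their calibration.

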